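# Hold the polishing-box lid at its balance point

### The job

The stay of the polishing box (the grey one with the lamp housing on its lid) has come off and I want to refit it. First lower the open lid of the wooden stone box gently until it is fully shut, so that nothing drops in among the stones; then take the polishing-box lid by its handle bar, swing it up to the point where it balances, and finish while still gripping the bar and holding the lid still there, so that it would fall neither shut nor open. Let neither lid drop shut or the grey lid go right over backwards, and leave the other things on the bench where they are.

Things in the scene. Friction and masses are not known exactly. Their poses are not given: they have to be found in the camera images.
- stone_box: open wooden stone box with dividers and stones in it, 135 mm deep (x), 160 mm wide (y), 82 mm high, fixed to the bench; origin at the centre of its underside; its x axis points away from the handle bar towards the hinge, y along the hinge, z up
- stone_lid (a joint): angle of the plain wooden lid of the stone box (rad): 0 shut, level on the rim; grows as the bar end swings up and over towards the hinge side; 1.8 is its open stop, against which it leans back at the start. About 0.3 kg, 6 mm thick. Free hinge: left alone below about 1.57 it falls shut, beyond that it falls open
- stone_hinge (a point): the middle of the hinge line of the stone lid, over the far rim of the box, 85 mm above the bench (67.5 mm from the box origin along the box's x)
- stone_bar (a point): middle of the stone lid's steel handle bar: round, 10 mm thick, 100 mm long, parallel to the hinge, 175 mm from it, in the plane of the lid. Arms at its two ends carry it, leaving 37 mm free between bar and lid edge and 90 mm between the arms: take it from above with a finger on each side; it can turn between the fingers as the lid swings
- polish_box: grey sheet-metal polishing box, 135 mm deep (x), 190 mm wide (y), 82 mm high, with a loose flat stay hanging on one side, fixed to the bench; origin at the centre of its underside; its x axis points away from the handle bar towards the hinge, y along the hinge, z up
- polish_lid (a joint): angle of the grey lid (rad): 0 shut and level, as at the start; grows as the bar end swings up and over; 1.9 is its open stop. About 0.5 kg, with a heavy metal lamp housing (50 x 150 x 60 mm high) on top near the hinge, so it balances before it is upright, at 1.25 rad (72 degrees): below that it falls shut, beyond that it falls open. Free hinge, hardly any friction
- polish_hinge (a point): the middle of the hinge line of the polishing-box lid, over the far rim of the box, 85 mm above the bench (67.5 mm from the box origin along the box's x)
- polish_bar (a point): middle of the polishing-box lid's steel handle bar: round, 10 mm thick, 100 mm long, parallel to the hinge, 175 mm from it, in the plane of the lid. Arms at its two ends carry it, leaving 37 mm free between bar and lid edge and 90 mm between the arms: take it from above with a finger on each side; it can turn between the fingers as the lid swings
- burr_stand: bystander, to be left alone: round wooden stand, 48 mm across, full of small steel burrs, 67 mm high; origin at the centre of its underside
- glue_jar: bystander, to be left alone: jar with a black cap, 56 mm across, 80 mm high; origin at the centre of its underside
- pen_glass: bystander, to be left alone: drinking glass with pens, 70 mm across, about 150 mm high; origin at the centre of its underside
- bench_block: bystander, to be left alone: flat steel block 75 x 75 x 18 mm; origin at the centre of its underside
- screwdriver: bystander, to be left alone: screwdriver with a wooden handle, 170 mm long, lying flat
- brush: bystander, to be left alone: brush, 180 mm long, lying flat
- ring_gauge: bystander, to be left alone: upright tapered steel ring stand, 44 mm across the foot, 100 mm high; origin at the centre of its underside

How it is judged:
By the outcome, as a careful person would: the job done as asked, in the order asked, and still so for the second after the job is handed in, while the arm keeps its last pose, push and grip.
It also fails if it takes over 59 s, if anything falls off the work surface, if the arm or the gripper's body presses on something with over 40 N, if the wrist force passes 120 N, or if a joint passes its speed limit or range.

### The arm

A 6-joint arm with a two-finger parallel gripper is mounted at the origin on the work surface. World frame = base frame: x ahead of the robot, y to its left, z up, the work surface at z = 0. Lengths are in m, angles in rad, forces in N, time in s.
With the tool pointing down it reaches from about 0.375 to 0.975 m from the base axis. Payload 3.8 kg.
Tool frame: the origin (TCP) lies at the very end of the fingers, on their centre line; the grasp point (between the pads) lies 19 mm behind it (bot.pinch_z is the distance from the TCP to the grasp point, in m); x points along the fingers, y is the direction in which the jaws open and shut, and the axes are right-handed (so a half turn about x gives the same grasp; the last joint's range is limited). The gripper opens to 85 mm and grips with 20 to 120 N. Pads are 22 mm wide; open, the fingers measure 114 mm over their backs; the gripper's body (76 mm by 85 mm) begins 54 mm behind the grasp point. The pads swing forward as they close: fully open they stand 13 mm farther back than shut.
Start: joints at [1.077, 0.264, 1.604, -0, 1.274, -0.037], TCP at [0.298, 0.606, 0.231] pointing down, gripper open.
Joint ranges: [-2.63, 2.63], [-0.94, 2.18], [0.31, 2.57], [-1.31, 4.45], [0, 2.66], [-2.55, 2.55]. Speed limits (rad/s): [2.57, 2.57, 3.14, 3.14, 3.14, 3.14].

### API

Orientations are given as a rotation vector (axis times angle).
In Python, from workcell import monitor, imaging, finish_job, bot gives the robot as it stands.
- The arm moves only by the tool jog_arm, never from a script. Its argument "rows" is a list of rows, each a list of 7 numbers: the shift along the tool's x, y, z in m, then the turn, a rotation vector about the tool's x, y, z in rad, then the opening in per cent of the stroke, from 0 (shut) to 100 (fully open). A call has 1 to 20 rows; each row is the pose to reach, as a shift and turn from the pose measured when the call began, along the tool's axes at that moment; what a row does not reach only later rows make up. A row lasts 1/10 s, in which the tool goes at most 50 mm and 8.59 degrees, less where a joint would pass 70% of its speed; a pose out of reach is approached as far as the arm can. A call with a gripper value outside its range is refused whole. The fingers move at their own pace and stop on an object; "force" is the grip in N (left out, the last holds). Time passes only in rows, so rows that repeat a pose let the fingers close. It gives the time, the measured TCP pose, the force and the opening at its end, in the units of the state.
- monitor.read_state(): the state, without advancing time (a new reading comes with each control period).
- imaging.read_camera(name): name is "scene" or "top" or "wrist"; returns the picture (400x640x3 uint8, blue, green, red); there is no depth.
- imaging.camera_params(name): a dict with "fx", "fy", "cx", "cy" (pixels), "k1" (the pictures are not rectified: a ray, as slopes to the right and down, at radius r is drawn at 1 + k1 r^2 times it, then the intrinsics apply), "T" (4x4, takes a point from camera to world coordinates); the wrist camera has in their place "T_tool_cam" (4x4, takes a point from camera to tool coordinates, whose origin is the TCP and whose axes are the tool frame's). Camera axes: x right, y down, z forward; pixel columns grow to the right and rows downward; lengths in m; the calibration is good to about 2 mm. A picture is of the moment at which its call begins: read the wrist's pose just before it. camera_params takes no time and is no camera call.
- finish_job(): hands the job in, once; it reports no verdict.
The state is a dict: "time": time; "q": joint angles; "joint_vel": joint speeds; "joint_torque": joint torques, N m; "tool_pos": TCP position; "tcp_rot": TCP orientation; "wrist_force": force on the tool from outside, world axes, zero at the start; "torque": the same for the moment, N m; "width": opening from 0.0 (shut) to 1.0 (fully open).
Only numpy, scipy, OpenCV 4.12 (cv2) and the standard library are available. Lean on these libraries where they do the work, as an engineer would, in place of code of your own. Each camera call takes 0.05 s, during which the arm holds its last target. There are 200 camera calls.

## Working session

There is one attempt and no reset: what is moved stays moved. The work goes in short steps, Python scripts to look and compute and a tool call to move; the robot and the scene stay as the last step left them, time stands still between calls to the robot, and variables do not carry over. Pictures are saved under pics/ and viewed, about 8 in all and at most 12, crops included, and the job is handed in when it is done.

Besides the shell and the picture viewer there is one more tool, called after "Call:" as name(argument=value, ...), one argument or row to a line, values as JSON. jog_arm: Moves the arm, as the interface text tells. Its arguments: {"type":"object","properties":{"rows":{"type":"array","items":{"type":"array","items":{"type":"number"}}},"force":{"type":"number"}},"required":["rows"]}

```bash
ls; mkdir -p pics; python3 - <<'E'
from workcell import monitor, imaging, bot
import cv2
s=monitor.read_state();print(s)
for n in("scene","top"):
    cv2.imwrite(f"pics/{n}0.png",imaging.read_camera(n));print(n,imaging.camera_params(n))
print(imaging.camera_params("wrist"))
E
```

```text
pics
{'time': 0.0, 'q': array([ 1.07708724e+00,  2.64741724e-01,  1.60540397e+00,  3.11932791e-05,
        1.27369137e+00, -3.68914972e-02]), 'joint_vel': array([-1.99571012e-03,  3.84764544e-04, -2.74762726e-04, -9.98111661e-04,
       -3.25790806e-04, -1.36386544e-06]), 'joint_torque': array([ 1.62205150e-03, -5.15111589e+01, -3.67308140e+01, -2.39725756e-05,
        1.31232943e-02,  4.52762094e-06]), 'tool_pos': array([0.2973736 , 0.60513783, 0.22995354]), 'tcp_rot': array([ 0.35654835,  1.54156884, -0.3599628 ]), 'wrist_force': array([-1.12545051, -0.20921705,  0.29680388]), 'torque': array([0.03577254, 0.02232914, 0.02394579]), 'width': 0.9990952278579414}
scene {'fx': 470.91757207947785, 'fy': 470.91757207947785, 'cx': 319.24063017617095, 'cy': 196.4681054214893, 'k1': -0.03684566066855531, 'T': array([[-0.74119048,  0.50207705, -0.44559546,  1.14766808],
       [ 0.67108776,  0.57066647, -0.47326631,  0.61862576],
       [ 0.01667023, -0.64981414, -0.75991031,  1.07090768],
       [ 0.        ,  0.        ,  0.        ,  1.        ]])}
top {'fx': 382.62952194351726, 'fy': 382.
[... 228 characters left out ...]
37452057e-03,
        -5.08578603e-03],
       [ 7.26230780e-04, -2.08352101e-01, -9.78053615e-01,
         1.33786662e+00],
       [ 0.00000000e+00,  0.00000000e+00,  0.00000000e+00,
         1.00000000e+00]])}
{'fx': 341.30811301308125, 'fy': 341.30811301308125, 'cx': 321.69104204770275, 'cy': 204.14286813698783, 'k1': -0.01659731906728682, 'T_tool_cam': array([[ 9.40632881e-04, -2.78330750e-01,  9.60484830e-01,
        -1.42803985e-01],
       [ 9.99999450e-01, -1.83954493e-04, -1.03263740e-03,
         9.53818116e-05],
       [ 4.64100241e-04,  9.60485273e-01,  2.78330423e-01,
        -7.06515427e-02],
       [ 0.00000000e+00,  0.00000000e+00,  0.00000000e+00,
         1.00000000e+00]])}
```

View pics/scene0.png

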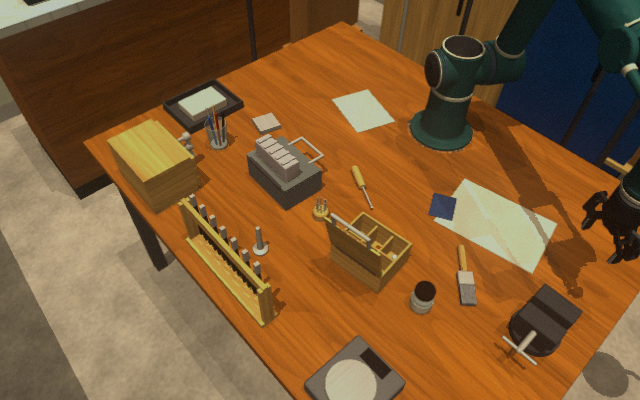

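View pics/top0.png

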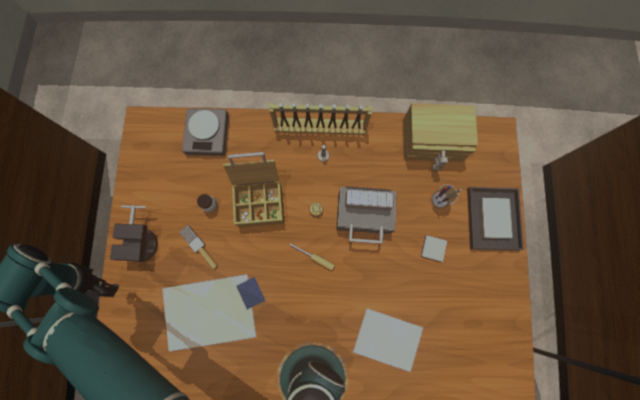

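The scene view shows the stone box near (370,250) with its lid open, and the polishing box near (285,170). The top view shows the stone bar near (246,156) and the polish bar near (366,240). I'll enlarge the top view to measure.

```bash
python3 - <<'E'
import cv2
a=cv2.imread("pics/top0.png")[140:260,215:415]
cv2.imwrite("pics/topc.png",cv2.resize(a,None,fx=4,fy=4,interpolation=cv2.INTER_CUBIC))
a=cv2.imread("pics/scene0.png")[120:300,235:425]
cv2.imwrite("pics/scenec.png",cv2.resize(a,None,fx=3.2,fy=3.2,interpolation=cv2.INTER_CUBIC))
E
```

```text
(no output)
```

View pics/topc.png

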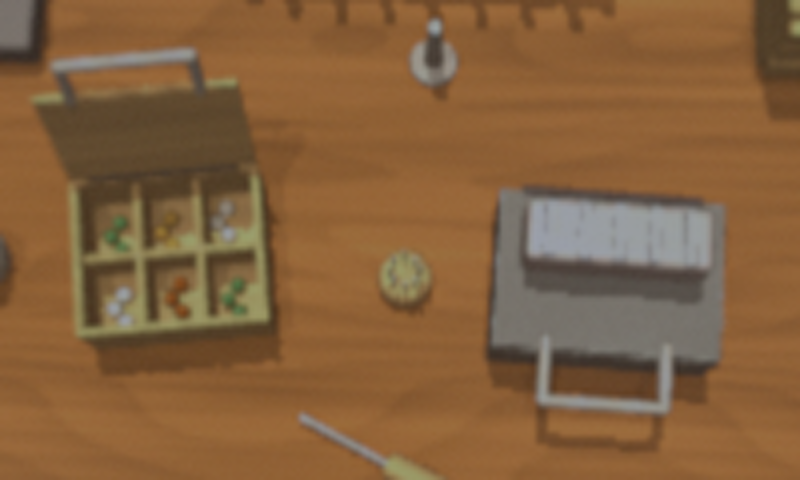

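View pics/scenec.png

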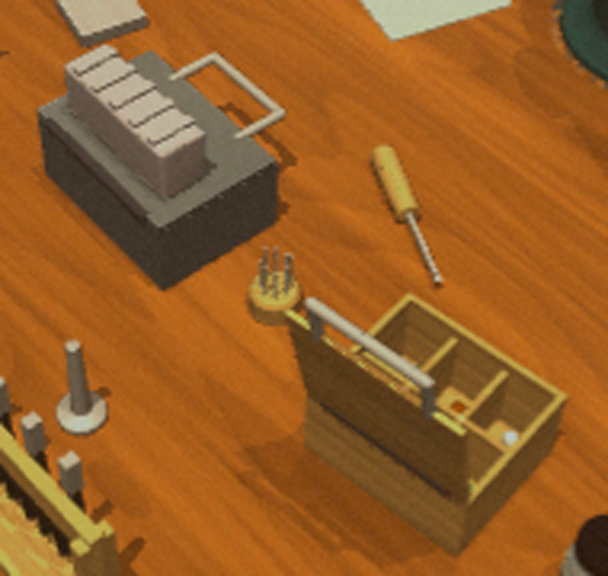

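```bash
cat > h.py <<'E'
import numpy as np, cv2
from workcell import imaging
def project(P,c,T=None):
    T=np.linalg.inv(c["T"] if T is None else T)
    p=np.atleast_2d(P)@T[:3,:3].T+T[:3,3]; s=p[:,:2]/p[:,2:]
    s=s*(1+c["k1"]*(s**2).sum(1,keepdims=True))
    return s*[c["fx"],c["fy"]]+[c["cx"],c["cy"]]
E
python3 - <<'E'
from h import *
from scipy.optimize import least_squares
ct,cs=imaging.camera_params("top"),imaging.camera_params("scene")
T=lambda l:(np.array(l)+.5)/4-.5+[215,140]
S=lambda l:(np.array(l)+.5)/3.2-.5+[235,120]
def bar(t): return [0.0675-.175*np.cos(t),0.085+.175*np.sin(t)]
def fit(name,pts,obs):
    pts=np.array(pts)
    def f(v,full=False):
        c,s=np.cos(v[2]),np.sin(v[2])
        W=np.c_[v[0]+c*pts[:,0]-s*pts[:,1],v[1]+s*pts[:,0]+c*pts[:,1],pts[:,2]]
        r=[(project(W[i],ct if k=='t' else cs)[0]-(T if k=='t' else S)(o)) for i,(k,o) in enumerate(obs)]
        return np.array(r) if full else np.ravel(r)
    r=least_squares(f,[.5,0,0],loss='soft_l1')
    print(name,r.x.round(4));print(f(r.x,True).round(1).tolist())
    c,s=np.cos(r.x[2]),np.sin(r.x[2])
    for n,t in(("shut",0),("1.25",1.25),("1.8",1.8)):
        x,z=bar(t);print(n,(r.x[0]+c*x).round(4),(r.x[1]+s*x).round(4),round(z,4))
x,z=bar(1.8)
fit("stone",[[-.0675,.08,.082],[-.0675,-.08,.082],[x,.05,z],[x,-.05,z],[x,.05,z],[x,-.05,z],[-.0675,-.08,.082],[-.0675,.08,.082]],
 [('t',(80,336)),('t',(270,322)),('t',(56,66)),('t',(197,54)),('s',(432,382)),('s',(310,302)),('s',(408,296)),('s',(565,398))])
x,z=bar(0)
fit("polish",[[x,.05,z],[x,-.05,z],[x,.05,z],[x,-.05,z]],
 [('t',(539,404)),('t',(670,410)),('s',(283,114)),('s',(214,55))])
E
```

```text
stone [0.5706 0.2046 0.1221]
[[-0.4, -0.3], [0.1, -1.1], [0.6, -0.2], [-1.2, -0.2], [-1.4, -0.1], [0.5, 0.3], [0.4, -1.7], [0.9, -1.3]]
shut 0.4639 0.1915 0.085
1.25 0.5829 0.2061 0.2511
1.8 0.6771 0.2176 0.2554
polish [ 0.5556 -0.163  -0.025 ]
[[1.1, -0.5], [-1.2, -0.4], [0.1, -1.0], [0.4, -0.0]]
shut 0.4481 -0.1603 0.085
1.25 0.5679 -0.1633 0.2511
1.8 0.6628 -0.1657 0.2554
```

```bash
cat >> h.py <<'E'
from scipy.spatial.transform import Rotation as R
from workcell import monitor
def down(yaw):
    y=np.array([np.cos(yaw),np.sin(yaw),0]);x=np.array([0,0,-1.])
    return np.c_[x,y,np.cross(x,y)]
def rel(p,Rt=None):
    s=monitor.read_state();R0=R.from_rotvec(s["tcp_rot"]).as_matrix()
    w=np.zeros(3) if Rt is None else R.from_matrix(R0.T@Rt).as_rotvec()
    return np.r_[R0.T@(np.array(p)-s["tool_pos"]),w].round(4).tolist()
E
python3 - <<'E'
from h import *
s=monitor.read_state();print(R.from_rotvec(s["tcp_rot"]).as_matrix().round(3),s["q"].round(2))
for yaw in(.122,.122+np.pi):
    print(rel([.677,.2176,.36],down(yaw)))
E
```

```text
[[-0.001  0.441  0.897]
 [-0.002  0.897 -0.441]
 [-1.    -0.002 -0.   ]] [ 1.08  0.26  1.61  0.    1.27 -0.04]
[-0.1296, -0.1807, 0.5116, 0.992, 0.0009, 0.0019]
[-0.1296, -0.1807, 0.5116, -2.1496, -0.0023, 0.0011]
```

Call:
jog_arm(
  rows=[
    [-0.1, 0, 0, 0, 0, 0, 70],
    [-0.13, -0.02, 0.04, 0.1, 0, 0, 70],
    [-0.13, -0.035, 0.085, 0.2, 0, 0, 70],
    [-0.13, -0.05, 0.13, 0.3, 0, 0, 70],
    [-0.13, -0.065, 0.175, 0.4, 0, 0, 70],
    [-0.13, -0.08, 0.22, 0.5, 0, 0, 70],
    [-0.13, -0.095, 0.265, 0.6, 0, 0, 70],
    [-0.13, -0.11, 0.31, 0.7, 0, 0, 70],
    [-0.13, -0.125, 0.355, 0.8, 0, 0, 70],
    [-0.13, -0.14, 0.4, 0.88, 0, 0, 70],
    [-0.13, -0.155, 0.44, 0.94, 0, 0, 70],
    [-0.13, -0.17, 0.48, 0.99, 0.001, 0.002, 70],
    [-0.13, -0.181, 0.512, 0.992, 0.001, 0.002, 70],
    [-0.13, -0.181, 0.512, 0.992, 0.001, 0.002, 70],
    [-0.13, -0.181, 0.512, 0.992, 0.001, 0.002, 70],
    [-0.13, -0.181, 0.512, 0.992, 0.001, 0.002, 70],
  ],
  force=30,
)

```text
time: 1.7
tool_pos: [0.6765, 0.2179, 0.36]
tcp_rot: [1.118, 1.266, -1.119]
wrist_force: [0.6, 0.5, -0.1]
width: 0.702
```

```bash
python3 - <<'E'
from h import *
s=monitor.read_state();print(s["tool_pos"],s["q"].round(2),s["time"])
a=imaging.read_camera("wrist");c=imaging.camera_params("wrist")
T=np.eye(4);T[:3,:3]=R.from_rotvec(s["tcp_rot"]).as_matrix();T[:3,3]=s["tool_pos"];T=T@c["T_tool_cam"]
c_,s_=np.cos(.122),np.sin(.122);m=np.array([.6771,.2176,.2554]);d=np.array([-s_,c_,0])
pp=project([m+.05*d,m,m-.05*d],c,T);print(pp)
for p in pp: cv2.drawMarker(a,tuple(int(v) for v in p.round()),(0,0,255),0,8)
cv2.imwrite("pics/w1.png",a)
E
```

```text
[0.67651082 0.21791473 0.35999785] [0.28 0.29 1.34 0.   1.51 0.15] 1.7
[[322.76412394 135.8962371 ]
 [322.6886343  203.2243808 ]
 [322.61977321 263.6616004 ]]
```

View pics/w1.png

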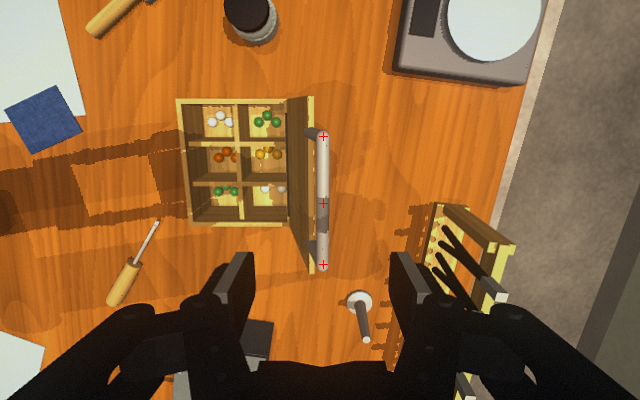

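The bar runs from (323,132) to (323,270) in the wrist view. The predicted crosses lie on it, so I descend and grip.

Call:
jog_arm(
  rows=[
    [0.03, 0, 0, 0, 0, 0, 60],
    [0.06, 0, 0, 0, 0, 0, 60],
    [0.09, 0, 0, 0, 0, 0, 60],
    [0.11, 0, 0, 0, 0, 0, 60],
    [0.122, 0.0005, 0, 0, 0, 0, 60],
    [0.122, 0.0005, 0, 0, 0, 0, 60],
    [0.122, 0.0005, 0, 0, 0, 0, 0],
    [0.122, 0.0005, 0, 0, 0, 0, 0],
    [0.122, 0.0005, 0, 0, 0, 0, 0],
    [0.122, 0.0005, 0, 0, 0, 0, 0],
    [0.122, 0.0005, 0, 0, 0, 0, 0],
    [0.122, 0.0005, 0, 0, 0, 0, 0],
    [0.122, 0.0005, 0, 0, 0, 0, 0],
    [0.122, 0.0005, 0, 0, 0, 0, 0],
  ],
  force=30,
)

```text
time: 3.15
tool_pos: [0.6769, 0.2187, 0.2405]
tcp_rot: [1.119, 1.265, -1.117]
wrist_force: [-4.9, -0.6, 6.4]
width: 0.098
```

```bash
python3 - <<'E'
import numpy as np
for a,b,n in((1.8,1.0,16),(1.0,.2,16),(.2,0,8)):
    t=np.linspace(a,b,n+1)[1:]
    print(np.c_[-.175*(np.sin(t)-np.sin(a)),-.175*(np.cos(t)-np.cos(a))].round(4).tolist())
E
```

```text
[[-0.0018, -0.0086], [-0.0031, -0.0172], [-0.004, -0.0259], [-0.0045, -0.0347], [-0.0045, -0.0434], [-0.0041, -0.0521], [-0.0033, -0.0608], [-0.002, -0.0695], [-0.0003, -0.0781], [0.0018, -0.0866], [0.0044, -0.0949], [0.0073, -0.1032], [0.0107, -0.1112], [0.0145, -0.1191], [0.0186, -0.1268], [0.0232, -0.1343]]
[[0.0049, -0.0072], [0.0102, -0.0142], [0.0158, -0.0209], [0.0217, -0.0274], [0.028, -0.0335], [0.0345, -0.0393], [0.0413, -0.0448], [0.0484, -0.0499], [0.0558, -0.0546], [0.0634, -0.059], [0.0711, -0.063], [0.0791, -0.0666], [0.0873, -0.0698], [0.0955, -0.0726], [0.104, -0.075], [0.1125, -0.077]]
[[0.0043, -0.0008], [0.0086, -0.0015], [0.0129, -0.0021], [0.0173, -0.0026], [0.0217, -0.003], [0.026, -0.0033], [0.0304, -0.0034], [0.0348, -0.0035]]
```

Call:
jog_arm(
  rows=[
    [-0.0018, -0.0086, 0, 0, 0, 0, 0],
    [-0.0031, -0.0172, 0, 0, 0, 0, 0],
    [-0.004, -0.0259, 0, 0, 0, 0, 0],
    [-0.0045, -0.0347, 0, 0, 0, 0, 0],
    [-0.0045, -0.0434, 0, 0, 0, 0, 0],
    [-0.0041, -0.0521, 0, 0, 0, 0, 0],
    [-0.0033, -0.0608, 0, 0, 0, 0, 0],
    [-0.002, -0.0695, 0, 0, 0, 0, 0],
    [-0.0003, -0.0781, 0, 0, 0, 0, 0],
    [0.0018, -0.0866, 0, 0, 0, 0, 0],
    [0.0044, -0.0949, 0, 0, 0, 0, 0],
    [0.0073, -0.1032, 0, 0, 0, 0, 0],
    [0.0107, -0.1112, 0, 0, 0, 0, 0],
    [0.0145, -0.1191, 0, 0, 0, 0, 0],
    [0.0186, -0.1268, 0, 0, 0, 0, 0],
    [0.0232, -0.1343, 0, 0, 0, 0, 0],
    [0.0232, -0.1343, 0, 0, 0, 0, 0],
  ],
)

```text
time: 4.85
tool_pos: [0.5418, 0.2021, 0.2159]
tcp_rot: [1.118, 1.267, -1.119]
wrist_force: [-0.4, 4.9, 1.4]
width: 0.1
```

```bash
python3 - <<'E'
from h import *
s=monitor.read_state();print(s["wrist_force"],s["width"])
h=np.array([.5706,.2046])+.0675*np.array([np.cos(.1221),np.sin(.1221)])
d=s["tool_pos"][:2]-h;x=d@[np.cos(.1221),np.sin(.1221)];z=s["tool_pos"][2]+.019-.085
print(x,z,np.hypot(x,z),np.arctan2(z,-x), d@[-np.sin(.1221),np.cos(.1221)])
a=imaging.read_camera("scene")[120:300,235:425];b=imaging.read_camera("wrist")
cv2.imwrite("pics/m1.png",np.hstack([cv2.resize(a,(422,400)),b[:,160:480]]))
E
```

```text
[-0.42483295  4.89402012  1.3624422 ] 0.10033091611648311
-0.0963954721888021 0.14994081609806442 0.17825357048501356 0.999435499455809 0.001023021599897313
```

View pics/m1.png

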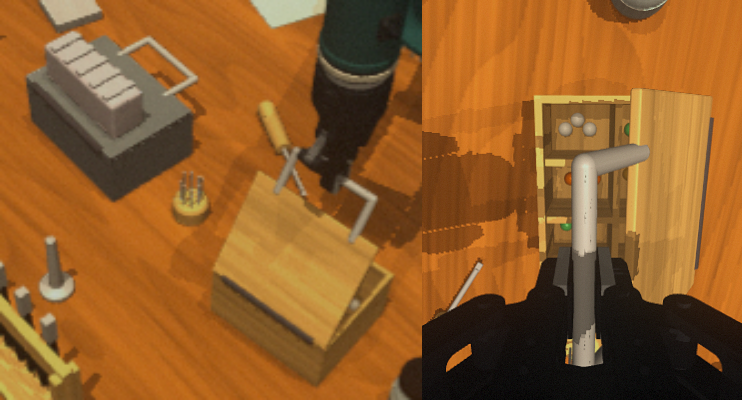

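The lid follows the gripper: the bar sits between the pads and the lid is about 1.0 rad open. I carry on down.

Call:
jog_arm(
  rows=[
    [0.0049, -0.0072, 0, 0, 0, 0, 0],
    [0.0102, -0.0142, 0, 0, 0, 0, 0],
    [0.0158, -0.0209, 0, 0, 0, 0, 0],
    [0.0217, -0.0274, 0, 0, 0, 0, 0],
    [0.028, -0.0335, 0, 0, 0, 0, 0],
    [0.0345, -0.0393, 0, 0, 0, 0, 0],
    [0.0413, -0.0448, 0, 0, 0, 0, 0],
    [0.0484, -0.0499, 0, 0, 0, 0, 0],
    [0.0558, -0.0546, 0, 0, 0, 0, 0],
    [0.0634, -0.059, 0, 0, 0, 0, 0],
    [0.0711, -0.063, 0, 0, 0, 0, 0],
    [0.0791, -0.0666, 0, 0, 0, 0, 0],
    [0.0873, -0.0698, 0, 0, 0, 0, 0],
    [0.0955, -0.0726, 0, 0, 0, 0, 0],
    [0.104, -0.075, 0, 0, 0, 0, 0],
    [0.1125, -0.077, 0, 0, 0, 0, 0],
    [0.1125, -0.077, 0, 0, 0, 0, 0],
  ],
)

```text
time: 6.65
tool_pos: [0.4665, 0.1927, 0.103]
tcp_rot: [1.118, 1.266, -1.118]
wrist_force: [2.6, 2.0, -1.2]
width: 0.101
```

Call:
jog_arm(
  rows=[
    [0.004, -0.0008, 0, 0, 0, 0, 0],
    [0.008, -0.0015, 0, 0, 0, 0, 0],
    [0.012, -0.002, 0, 0, 0, 0, 0],
    [0.016, -0.0024, 0, 0, 0, 0, 0],
    [0.02, -0.0028, 0, 0, 0, 0, 0],
    [0.023, -0.003, 0, 0, 0, 0, 0],
    [0.026, -0.0033, 0, 0, 0, 0, 0],
    [0.028, -0.0034, 0, 0, 0, 0, 0],
    [0.03, -0.0035, 0, 0, 0, 0, 0],
    [0.03, -0.0035, 0, 0, 0, 0, 0],
  ],
)

```text
time: 7.65
tool_pos: [0.4637, 0.1924, 0.0731]
tcp_rot: [1.119, 1.265, -1.117]
wrist_force: [4.1, 2.0, -0.6]
width: 0.101
```

Call:
jog_arm(
  rows=[
    [0.001, 0, 0, 0, 0, 0, 0],
    [0.002, 0, 0, 0, 0, 0, 0],
    [0.003, 0, 0, 0, 0, 0, 0],
    [0.003, 0, 0, 0, 0, 0, 0],
  ],
)

```text
time: 8.05
tool_pos: [0.4637, 0.1924, 0.0715]
tcp_rot: [1.119, 1.265, -1.117]
wrist_force: [-1.7, -0.4, 10.4]
width: 0.098
```

Call:
jog_arm(
  rows=[
    [0.001, 0, 0, 0, 0, 0, 0],
    [0.002, 0, 0, 0, 0, 0, 0],
    [0.003, 0, 0, 0, 0, 0, 0],
    [0.003, 0, 0, 0, 0, 0, 0],
  ],
)

```text
time: 8.45
tool_pos: [0.4637, 0.1924, 0.0713]
tcp_rot: [1.118, 1.266, -1.118]
wrist_force: [-6.4, -2.6, 20.6]
width: 0.101
```

The lid seats at TCP z 0.071, and the contact force rises sharply there. I release and lift straight up.

Call:
jog_arm(
  rows=[
    [0, 0, 0, 0, 0, 0, 0],
    [0, 0, 0, 0, 0, 0, 20],
    [0, 0, 0, 0, 0, 0, 35],
    [0, 0, 0, 0, 0, 0, 35],
    [0, 0, 0, 0, 0, 0, 35],
    [0, 0, 0, 0, 0, 0, 35],
    [-0.01, 0, 0, 0, 0, 0, 35],
    [-0.03, 0, 0, 0, 0, 0, 35],
    [-0.06, 0, 0, 0, 0, 0, 35],
    [-0.1, 0, 0, 0, 0, 0, 35],
    [-0.14, 0, 0, 0, 0, 0, 35],
    [-0.16, 0, 0, 0, 0, 0, 35],
    [-0.16, 0, 0, 0, 0, 0, 35],
  ],
)

```text
time: 9.75
tool_pos: [0.4665, 0.1933, 0.2366]
tcp_rot: [1.124, 1.261, -1.11]
wrist_force: [0.1, -0.4, 0.6]
width: 0.349
```

```bash
python3 - <<'E'
from h import *
print(rel([.4481,-.1603,.2],down(-.025)))
a=imaging.read_camera("scene")[140:300,235:425]
cv2.imwrite("pics/m2.png",cv2.resize(a,None,fx=3,fy=3))
E
```

```text
[0.0352, -0.0621, 0.3487, 0.1486, -0.0033, -0.0085]
```

View pics/m2.png

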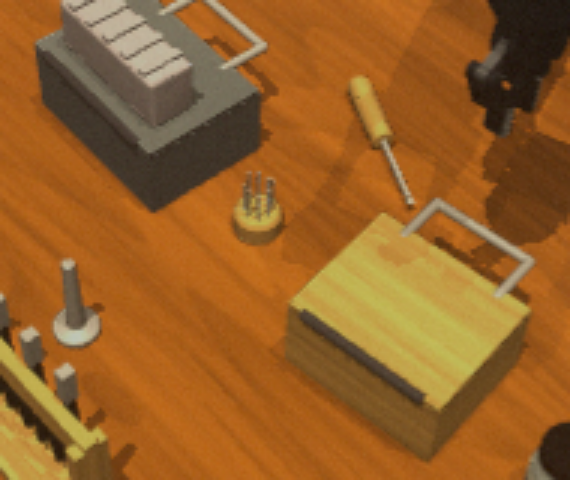

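The stone lid is shut flat. I move across to the polish bar.

Call:
jog_arm(
  rows=[
    [0, -0.006, 0.035, 0.015, 0, 0, 35],
    [0, -0.013, 0.075, 0.03, 0, 0, 35],
    [0, -0.02, 0.115, 0.05, 0, 0, 35],
    [0, -0.028, 0.155, 0.07, -0.001, -0.003, 35],
    [0, -0.035, 0.195, 0.09, -0.002, -0.004, 35],
    [0, -0.042, 0.235, 0.11, -0.002, -0.006, 35],
    [0, -0.049, 0.275, 0.125, -0.003, -0.008, 35],
    [0.01, -0.056, 0.315, 0.14, -0.0033, -0.0085, 35],
    [0.02, -0.062, 0.349, 0.1486, -0.0033, -0.0085, 35],
    [0.035, -0.062, 0.349, 0.1486, -0.0033, -0.0085, 35],
    [0.035, -0.062, 0.349, 0.1486, -0.0033, -0.0085, 35],
    [0.035, -0.062, 0.349, 0.1486, -0.0033, -0.0085, 35],
    [0.035, -0.062, 0.349, 0.1486, -0.0033, -0.0085, 35],
  ],
)

```text
time: 11.1
tool_pos: [0.4468, -0.16, 0.198]
tcp_rot: [1.224, 1.2, -1.23]
wrist_force: [0.1, 0.4, 0.3]
width: 0.349
```

```bash
python3 - <<'E'
from h import *
s=monitor.read_state();print(s["tool_pos"],s["q"].round(2),s["time"])
a=imaging.read_camera("wrist");c=imaging.camera_params("wrist")
T=np.eye(4);T[:3,:3]=R.from_rotvec(s["tcp_rot"]).as_matrix();T[:3,3]=s["tool_pos"];T=T@c["T_tool_cam"]
y=-.025;m=np.array([.4481,-.1603,.085]);d=np.array([-np.sin(y),np.cos(y),0])
pp=project([m+.05*d,m,m-.05*d],c,T);print(pp)
for p in pp: cv2.drawMarker(a,tuple(int(v) for v in p.round()),(0,0,255),0,8)
cv2.imwrite("pics/w2.png",a)
print(rel([.4481,-.1603,.07],down(-.025)))
E
```

```text
[ 0.44682385 -0.16003116  0.19801754] [-0.39 -0.09  2.05 -0.    1.19 -0.37] 11.1
[[324.24089084 134.46412376]
 [324.03743409 199.82941799]
 [323.85184278 258.67360414]]
[0.1284, 0.0014, -0.0001, 0.0017, 0.0015, 0.0034]
```

View pics/w2.png

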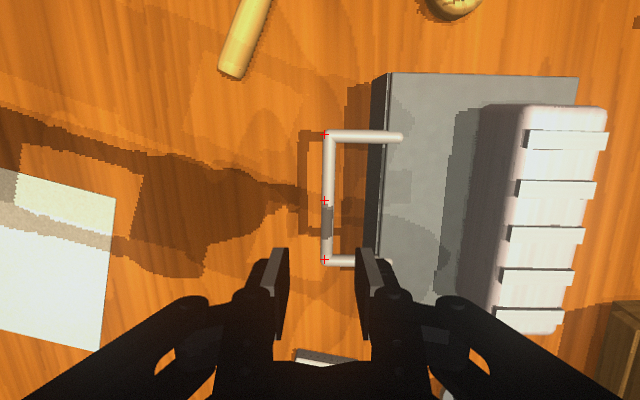

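The bar lies at column 328 against 324 predicted, about 3 mm further from the robot. I shift for that, descend and grip.

Call:
jog_arm(
  rows=[
    [0.03, 0.003, 0, 0.0017, 0.0015, 0.0034, 35],
    [0.06, 0.0035, 0, 0.0017, 0.0015, 0.0034, 35],
    [0.09, 0.0035, 0, 0.0017, 0.0015, 0.0034, 35],
    [0.11, 0.0035, 0, 0.0017, 0.0015, 0.0034, 35],
    [0.126, 0.0035, 0, 0.0017, 0.0015, 0.0034, 35],
    [0.129, 0.0035, 0, 0.0017, 0.0015, 0.0034, 35],
    [0.129, 0.0035, 0, 0.0017, 0.0015, 0.0034, 35],
    [0.129, 0.0035, 0, 0.0017, 0.0015, 0.0034, 35],
  ],
)

```text
time: 11.95
tool_pos: [0.4513, -0.1605, 0.0707]
tcp_rot: [1.227, 1.195, -1.226]
wrist_force: [-0.1, 0.3, -0.2]
width: 0.35
```

Call:
jog_arm(
  rows=[
    [0, 0, 0, 0, 0, 0, 0],
    [0, 0, 0, 0, 0, 0, 0],
    [0, 0, 0, 0, 0, 0, 0],
    [0, 0, 0, 0, 0, 0, 0],
    [0, 0, 0, 0, 0, 0, 0],
    [0, 0, 0, 0, 0, 0, 0],
    [0, 0, 0, 0, 0, 0, 0],
  ],
  force=30,
)

```text
time: 12.65
tool_pos: [0.4509, -0.1607, 0.0721]
tcp_rot: [1.227, 1.196, -1.227]
wrist_force: [-4.2, -0.1, 6.4]
width: 0.1
```

```bash
python3 - <<'E'
from h import *
print(monitor.read_state()["tool_pos"], rel([0,0,0],down(-.025)))
a=imaging.read_camera("scene")[100:240,225:375];b=imaging.read_camera("wrist")
cv2.imwrite("pics/m3.png",np.hstack([cv2.resize(a,(428,400)),b[:,160:480]]))
for A,B,n in((0,.8,18),(.8,1.25,12)):
    t=np.linspace(A,B,n+1)[1:]
    print(np.c_[-.175*(np.sin(t)-np.sin(A)),-.175*(np.cos(t)-np.cos(A))].round(4).tolist())
E
```

```text
[ 0.45091684 -0.16069839  0.07214063] [0.0714, -0.4548, -0.1497, 0.0005, 0.0011, -0.0013]
[[-0.0078, 0.0002], [-0.0155, 0.0007], [-0.0233, 0.0016], [-0.0309, 0.0028], [-0.0386, 0.0043], [-0.0461, 0.0062], [-0.0536, 0.0084], [-0.0609, 0.0109], [-0.0681, 0.0138], [-0.0752, 0.017], [-0.0822, 0.0205], [-0.089, 0.0243], [-0.0956, 0.0284], [-0.102, 0.0328], [-0.1082, 0.0375], [-0.1142, 0.0424], [-0.12, 0.0476], [-0.1255, 0.0531]]
[[-0.0045, 0.0048], [-0.0088, 0.0097], [-0.0129, 0.0149], [-0.0168, 0.0201], [-0.0205, 0.0255], [-0.024, 0.0311], [-0.0273, 0.0368], [-0.0304, 0.0425], [-0.0333, 0.0484], [-0.0359, 0.0545], [-0.0383, 0.0606], [-0.0405, 0.0667]]
```

View pics/m3.png

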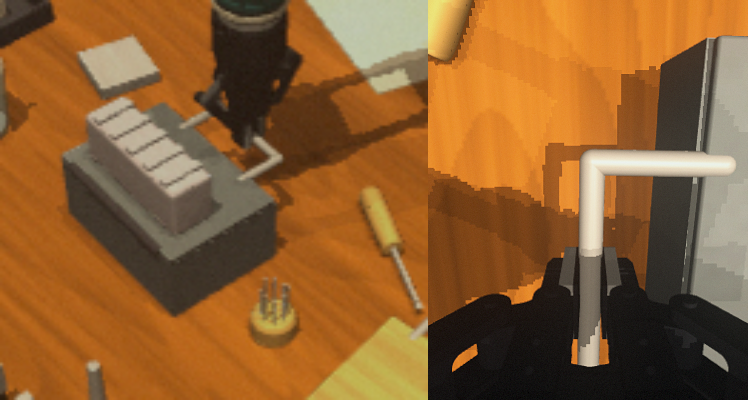

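The bar is seated between the pads, so I swing the lid up.

Call:
jog_arm(
  rows=[
    [-0.0078, 0.0002, 0, 0, 0, 0, 0],
    [-0.0155, 0.0007, 0, 0, 0, 0, 0],
    [-0.0233, 0.0016, 0, 0, 0, 0, 0],
    [-0.0309, 0.0028, 0, 0, 0, 0, 0],
    [-0.0386, 0.0043, 0, 0, 0, 0, 0],
    [-0.0461, 0.0062, 0, 0, 0, 0, 0],
    [-0.0536, 0.0084, 0, 0, 0, 0, 0],
    [-0.0609, 0.0109, 0, 0, 0, 0, 0],
    [-0.0681, 0.0138, 0, 0, 0, 0, 0],
    [-0.0752, 0.017, 0, 0, 0, 0, 0],
    [-0.0822, 0.0205, 0, 0, 0, 0, 0],
    [-0.089, 0.0243, 0, 0, 0, 0, 0],
    [-0.0956, 0.0284, 0, 0, 0, 0, 0],
    [-0.102, 0.0328, 0, 0, 0, 0, 0],
    [-0.1082, 0.0375, 0, 0, 0, 0, 0],
    [-0.1142, 0.0424, 0, 0, 0, 0, 0],
    [-0.12, 0.0476, 0, 0, 0, 0, 0],
    [-0.1255, 0.0531, 0, 0, 0, 0, 0],
    [-0.1255, 0.0531, 0, 0, 0, 0, 0],
    [-0.1255, 0.0531, 0, 0, 0, 0, 0],
  ],
)

```text
time: 14.75
tool_pos: [0.5025, -0.1629, 0.1998]
tcp_rot: [1.224, 1.197, -1.23]
wrist_force: [-10.3, -3.6, 7.6]
width: 0.099
```

Call:
jog_arm(
  rows=[
    [-0.0045, 0.0048, 0, 0, 0, 0, 0],
    [-0.0088, 0.0097, 0, 0, 0, 0, 0],
    [-0.0129, 0.0149, 0, 0, 0, 0, 0],
    [-0.0168, 0.0201, 0, 0, 0, 0, 0],
    [-0.0205, 0.0255, 0, 0, 0, 0, 0],
    [-0.024, 0.0311, 0, 0, 0, 0, 0],
    [-0.0273, 0.0368, 0, 0, 0, 0, 0],
    [-0.0304, 0.0425, 0, 0, 0, 0, 0],
    [-0.0333, 0.0484, 0, 0, 0, 0, 0],
    [-0.0359, 0.0545, 0, 0, 0, 0, 0],
    [-0.0383, 0.0606, 0, 0, 0, 0, 0],
    [-0.0405, 0.0667, 0, 0, 0, 0, 0],
    [-0.0405, 0.0667, 0, 0, 0, 0, 0],
    [-0.0405, 0.0667, 0, 0, 0, 0, 0],
    [-0.0405, 0.0667, 0, 0, 0, 0, 0],
  ],
)

```text
time: 16.25
tool_pos: [0.5706, -0.1655, 0.2419]
tcp_rot: [1.223, 1.193, -1.229]
wrist_force: [-1.7, -5.4, 4.2]
width: 0.099
```

```bash
python3 - <<'E'
from h import *
s=monitor.read_state();print(s["wrist_force"],s["torque"],s["time"],s["joint_vel"].round(4))
y=-.025;u=np.array([np.cos(y),np.sin(y)])
for bx in(.4481,.4509):
  h=np.array([bx,-.1603])+.175*u
  x=(s["tool_pos"][:2]-h)@u
  for off in(.013,.015,.017):
    z=s["tool_pos"][2]+off-.085
    print(bx,off,"r",np.hypot(x,z).round(4),"th",np.arctan2(z,-x).round(4),"acos",np.arccos(-x/.175).round(3))
a=imaging.read_camera("scene")[80:240,225:375]
cv2.imwrite("pics/m4.png",cv2.resize(a,None,fx=3.7,fy=3.7,interpolation=cv2.INTER_CUBIC))
E
```

```text
[-1.70690459 -5.359615    4.16169795] [-0.85176051  0.33821297 -0.1570349 ] 16.25 [ 0.0001 -0.001   0.0007  0.0008  0.0008 -0.0008]
0.4481 0.013 r 0.1778 th 1.2717 acos 1.267
0.4481 0.015 r 0.1797 th 1.275 acos 1.267
0.4481 0.017 r 0.1816 th 1.2782 acos 1.267
0.4509 0.013 r 0.1786 th 1.2567 acos 1.25
0.4509 0.015 r 0.1805 th 1.2601 acos 1.25
0.4509 0.017 r 0.1824 th 1.2635 acos 1.25
```

View pics/m4.png

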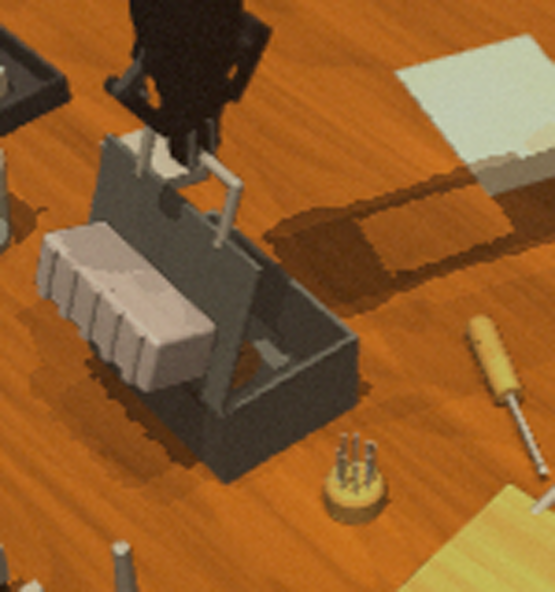

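The lid stands steep in the grip, and the kinematics give 1.25 rad. I check that independently by comparing the bar corner at (242,183) with the rim corner at (357,340).

```bash
python3 - <<'E'
from h import *
cs=imaging.camera_params("scene")
S=lambda l:(np.array(l)+.5)/3.7-.5+[225,80]
y=-.025;u=np.array([np.cos(y),np.sin(y)]);v=np.array([-u[1],u[0]])
def W(bx,x,yy,z): return np.r_[np.array([bx,-.1603])+.1075*u+x*u+yy*v,z]
for bx in(.4481,.4509):
  rim=project(W(bx,-.0675,.095,.082),cs)[0];print(bx,"rim res",(S([357,340])-rim).round(2))
  for t in(1.15,1.2,1.25,1.3,1.35):
    b=project(W(bx,.0675-.175*np.cos(t),.0495,.085+.175*np.sin(t)),cs)[0]
    print(t,"bar res",(S([242,183])-b).round(2))
s=monitor.read_state();print(s["time"],s["tool_pos"],s["wrist_force"])
E
```

```text
0.4481 rim res [-1.89  1.98]
1.15 bar res [-4.85  0.79]
1.2 bar res [-2.42  0.46]
1.25 bar res [ 0.08 -0.02]
1.3 bar res [ 2.64 -0.65]
1.35 bar res [ 5.25 -1.42]
0.4509 rim res [-1.18  1.52]
1.15 bar res [-4.04  0.32]
1.2 bar res [-1.6  -0.01]
1.25 bar res [ 0.9  -0.49]
1.3 bar res [ 3.47 -1.12]
1.35 bar res [ 6.09 -1.9 ]
16.3 [ 0.57060107 -0.16551886  0.24189803] [-2.02854517 -5.12294013  2.94207544]
```

Call:
jog_arm(
  rows=[
    [0, 0, 0, 0, 0, 0, 0],
    [0, 0, 0, 0, 0, 0, 0],
    [0, 0, 0, 0, 0, 0, 0],
    [0, 0, 0, 0, 0, 0, 0],
    [0, 0, 0, 0, 0, 0, 0],
    [0, 0, 0, 0, 0, 0, 0],
    [0, 0, 0, 0, 0, 0, 0],
    [0, 0, 0, 0, 0, 0, 0],
  ],
)

```text
time: 17.1
tool_pos: [0.5706, -0.1655, 0.2419]
tcp_rot: [1.224, 1.193, -1.229]
wrist_force: [-0.7, -4.0, 1.2]
width: 0.103
```

```bash
python3 - <<'E'
from h import *
cv2.imwrite("pics/end.png",cv2.resize(imaging.read_camera("scene")[70:350,100:500],None,fx=2,fy=2))
E
```

```text
(no output)
```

View pics/end.png

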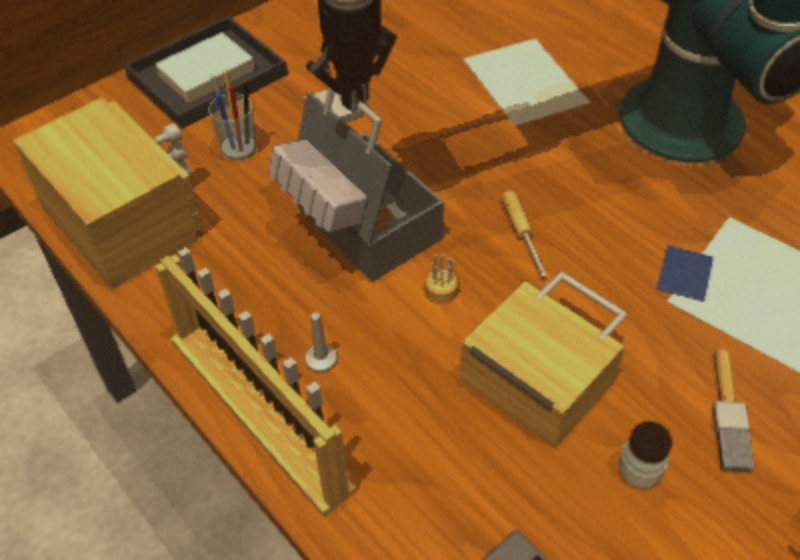

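The stone lid is shut at (540,345), the grey lid is held up at (345,150), and the other things stand where they were.

```bash
python3 -c "
from workcell import finish_job
print(finish_job())"
```

```text
the job is handed in; nothing more can be done
None
```

I lowered the stone-box lid by its bar until it was fully shut. Then I swung the polishing-box lid up, and the job is handed in with the arm still gripping its bar and holding the lid still near its balance point. It took about 17 s of the 59 s allowed.

- **Stone lid:** it seated with a clear contact force of about 20 N before I let go. The last picture shows it flat and shut.
- **Grey lid angle:** the arm's own movement from shut to now gives 1.25 rad. The bar's place in the scene picture gives 1.23 to 1.25 rad, and measuring it against a rather blurred box-rim corner gives nearer 1.21 rad. I kept the arm's figure.
- **Disagreements:** the camera fit put the shut grey bar about 3 mm nearer the robot than the gripper found it, and the bar slid about 4 mm along the pads during the swing. Neither changes the angle much.
- **Hold:** the final wrist force is about 4 N, mostly sideways along the bar, with no visible drift.
- **Other things on the bench:** none looks moved in the last picture.

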